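# Turn the ball dish's lip towards the cup

### The arm

A 7-joint arm with a two-finger parallel gripper is mounted at the origin on a cart in front of the work surface, level with it; the furniture and walls round the work are solid. World frame = base frame: x ahead of the robot, y to its left, z up, the work surface at z = 0. Lengths are in m, angles in rad, forces in N, time in s.
With the tool pointing down it reaches from about 0.425 to 0.875 m from the base axis. Payload 4.7 kg.
Tool frame: the origin (TCP) lies midway between the tips of the shut fingers; the grasp point (between the pads) lies 19 mm behind it; z points along the fingers, y is the line along which they close (so a half turn about z gives the same grasp; the last joint's range is limited). The gripper opens to 87 mm and grips with 3 to 60 N. Pads are 19 mm wide; open, the fingers measure 117 mm over their backs; the gripper's body (75 mm by 190 mm) begins 51 mm behind the grasp point.
Start: joints at [-1.148, 0.321, -0.07, 1.45, 0.023, 1.371, -0.057], TCP at [0.258, 0.596, 0.223] pointing down, gripper open.
Joint ranges: [-2.86, 2.86], [-0.3, 2.09], [-1.38, 1.24], [0.06, 2.45], [-1.56, 4.7], [0.09, 2.05], [-2.69, 2.69]. Speed limits (rad/s): [2.57, 2.57, 3.14, 3.14, 3.14, 3.14, 3.14].

### API

Orientations are given as a rotation vector (axis times angle).
In Python, from bench import ctrl gives the robot as it stands. The module is installed in compiled form; this text tells all that it offers.
- The arm moves only by the shell command python3 -m handwheel 'ROWS' [FORCE]. ROWS is JSON, a list of rows, each a list of 7 numbers: the finger opening in m, from 0 to 0.087, then the shift along the tool's x, y, z in m, then the turn, a rotation vector about the tool's x, y, z in degrees. A call has 1 to 12 rows; each row shifts and turns the commanded pose from where the row before left it, along the tool's axes as they then stand; what a row does not reach is not made up. A row lasts 1/8 s, in which the tool goes at most 62.5 mm and 10.7 degrees, less where a joint would pass 70% of its speed; a pose out of reach is approached as far as the arm can. A call is refused whole if a number of a shift passes 0.0625 or a number of a turn 10.7, either way. A call with a gripper value outside its range is refused whole. The fingers move at their own pace and stop on an object; FORCE is the grip in N (left out, the last holds). Time passes only in rows, so rows that do not move let the fingers close. It gives the time, the measured TCP pose, the force, the opening and the grip force at its end, in the units of the state.
- ctrl.get_state(): the state, without advancing time (a new reading comes with each control period).
- ctrl.get_image(name): name is "scene" or "top" or "wrist"; returns (picture, depth): 420x560x3 uint8, blue, green, red; 420x560 float32, m along the optical axis (not along the pixel's ray), 0 where there is no reading.
- ctrl.camera_info(name): a dict with "intrinsics" (3x3 intrinsics, pixels), "R" (3x3) and "t" (3): a world point X has camera coordinates R X + t. Camera axes: x right, y down, z forward; pixel columns grow to the right and rows downward; lengths in m; the calibration is good to about 2 mm. A picture is of the moment at which its call begins: read the wrist's pose just before it. camera_info takes no time and is no camera call; for the wrist camera it gives the pose at the moment of the call.
- ctrl.close_job(): hands the job in; it is judged then, once.
The state is a dict: "time": time; "joint_positions": joint angles; "qd": joint speeds; "joint_torque": joint torques, N m; "position": TCP position; "tool_rot": TCP orientation; "ft_force": force on the tool from outside, world axes, zero at the start; "torque": the same for the moment, N m; "grip_width": opening from 0.0 (shut) to 1.0 (fully open); "grip_force": force on a finger pad.
Only numpy, scipy, OpenCV 4.12 (cv2) and the standard library are available. Lean on these libraries where they do the work, as an engineer would, in place of code of your own. Each camera call takes 0.05 s, during which the arm holds its last target. There are 200 camera calls.

### The job

A trackball's ball lies loose in a shallow dish, and next it is to be rolled into the blue cup: get the dish ready for that. Take the dish by the black grip on top of its handle, lift it straight up about 10 cm off its cork coaster, and then turn it a quarter turn, left or right as the cup stands, so that its orange lip points at the blue cup; keep the dish level and the ball in its middle all the time. Finish while holding the dish there, still, over its coaster; touch neither the cup nor the green notes with anything, and leave the eraser and the box of staples where they are.

Things in the scene. Friction and masses are not known exactly. Their poses are not given: they have to be found in the camera images.
- dish: Shallow white round dish, 122 mm across, 18 mm high, 0.2 kg, loose on the coaster. Origin: centre of its underside; z up, x to the orange lip (at first roughly away from the robot). Floor slopes up 4 degrees from the middle, which is 6 mm above the underside. A steel hoop (6 mm rod) rises from the rim at y = +60 and -60 mm and crosses over the middle along y, at 100 mm height.
- dish_grip (a point): Centre of the black plastic grip on the crossbar of the hoop, 100 mm above the dish's underside, straight above its centre. The grip is 16 mm thick along the dish's x, 56 mm long along y, 24 mm high: take it from above with the fingers closing along the dish's x.
- dish_lip (a point): Tip of the orange pouring lip, 26 mm wide, on the dish's +x side, 88 mm out from the dish's centre and 20 mm above its underside.
- ball_center (a point): Centre of the loose red ball, 34 mm diameter, 45 g, that lies in the middle of the dish, below the grip. It rolls off the middle if the dish is tilted more than about 7 degrees or jerked sideways.
- coaster: Square cork coaster under the dish, 125 x 125 mm, top 5 mm above the desk mat, fixed. Origin: centre of its underside.
- cup: Small blue cup, 60 mm across, top 45 mm above the desk mat, fixed. Origin: centre of its underside, z up. It stands about 150 mm from the middle of the dish, to one side of it: left or right as seen along the lip.
- notes: Pad of green sticky notes, 50 x 51 mm, curled top sheet up to 40 mm above the desk mat, fixed, on the other side of the dish from the cup. Origin: centre of its underside.
- eraser: Loose white eraser in a grey sleeve, 21 x 46 x 12 mm, on the desk to the left. Bystander. Origin: centre of its underside.
- staples_box: Loose small carton of staples, white and red, 34 x 56 x 14 mm, on the desk at the near left. Bystander. Origin: centre of its underside.
Not all that is in view belongs to the job. There is more than one size of the dish; the job needs the larger.

How it is judged:
On the way, in this order (a step that is already met when the one before it is completed fails the run):
1. the dish is lifted clear of its coaster, level, with the ball in its middle, the lip not yet turned to the cup (height (world z) of dish above 0.055 m and horizontal distance between ball_center and dish below 0.012 m and angle between dish's own z axis and vertical below 0.07 rad and x of cup in the frame of dish below 0.08 m), for 0.1 s.
2. the lifted dish is turned so that its lip points at the cup, level, with the ball in its middle (height (world z) of dish above 0.055 m and horizontal distance between ball_center and dish below 0.012 m and angle between dish's own z axis and vertical below 0.07 rad and x of cup in the frame of dish above 0.08 m and y of cup in the frame of dish between -0.03 and 0.03 m), for 0.3 s.
At the end, for the whole second after the job is handed in: Fingers hold the dish (over 2 N) at rest, level within 4 degrees, underside 65-200 mm up, centre within 40 mm of over the coaster's; the lip's line passes within 30 mm of the cup's centre; ball within 12 mm of the dish's centre; eraser and staples box within 20 mm of where they lay (height (world z) of dish between 0.065 and 0.2 m and angle between dish's own z axis and vertical below 0.07 rad and horizontal distance between ball_center and dish below 0.012 m and x of cup in the frame of dish above 0.08 m and y of cup in the frame of dish between -0.03 and 0.03 m and horizontal distance between dish and coaster below 0.04 m and contact force between the fingers and dish above 2 N and linear speed of dish below 0.03 m/s and angular speed of dish below 0.15 rad/s and distance of each of eraser, staples_box from where it was at the start of the episode below 0.02 m); the arm keeps its last pose, push and grip.
It fails at once if the ball rolls more than 20 mm off the middle of the dish (horizontal distance between ball_center and dish above 0.02 m).
It fails at once if the dish is tilted more than 10 degrees (angle between dish's own z axis and vertical above 0.175 rad).
It fails at once if the cup or the green notes are touched (contact force between any of cup, notes and anything else above 1 N).
It fails at once if the eraser or the box of staples is moved (distance of any of eraser, staples_box from where it was at the start of the episode above 0.02 m).
It also fails if it takes over 32 s, if anything falls off the work surface, if the arm or the gripper's body presses on something with over 40 N, if the wrist force passes 120 N, or if a joint passes its speed limit or range.

## Working session

There is one attempt and no reset: what is moved stays moved. The work goes in short steps, Python scripts to look and compute and a shell command to move; the robot and the scene stay as the last step left them, time stands still between calls to the robot, and variables do not carry over. Pictures are saved under pics/ and viewed, at most 10 in all, crops included, and the job is handed in when it is done.

```bash
mkdir -p pics; cat > h.py <<'E'
import numpy as np, cv2
from bench import ctrl
from scipy.spatial.transform import Rotation as R
def snap(n,f):
    im,d=ctrl.get_image(n); cv2.imwrite(f'pics/{f}.png',im); np.save(f'pics/{f}.npy',d)
    c=ctrl.camera_info(n); np.savez(f'pics/{f}_c.npz',**{k:np.array(c[k]) for k in('intrinsics','R','t')}); return im,d
def px(f,u,v,r=1):
    d=np.load(f'pics/{f}.npy'); c=np.load(f'pics/{f}_c.npz')
    p=d[v-r:v+r+1,u-r:u+r+1]; z=np.median(p[p>0])
    return c['R'].T@(np.linalg.inv(c['intrinsics'])@[u,v,1]*z-c['t'])
E
python3 - <<'E'
from h import *
snap('top','top0'); snap('scene','scene0')
s=ctrl.get_state(); print(s['time'],s['position'],s['tool_rot'],R.from_rotvec(s['tool_rot']).as_matrix().round(3))
E
```

```text
0.1 [0.25824188 0.59596348 0.22157774] [-6.37597158e-01 -3.07598893e+00  2.65499530e-03] [[-0.918  0.397 -0.001]
 [ 0.397  0.918 -0.002]
 [-0.    -0.002 -1.   ]]
```

View pics/top0.png

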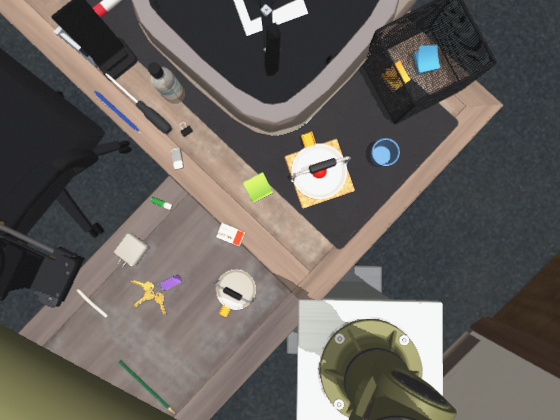

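View pics/scene0.png

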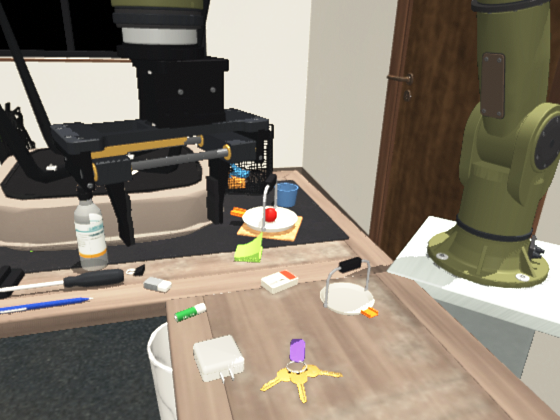

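Two dishes are visible in the top view. The one at (320,172) stands on a cork coaster, has the red ball, and has the cup (385,152) and the notes (258,187) on either side. The one at (236,290) is smaller, with no ball or coaster. The first fits the description, so I'll confirm it in a crop and measure.

```bash
python3 - <<'E'
from h import *
im=cv2.imread('pics/top0.png'); cv2.imwrite('pics/crop0.png',cv2.resize(im[115:225,235:415],None,fx=4,fy=4,interpolation=cv2.INTER_CUBIC))
for n,u,v in [('grip',322,166),('lip',307,137),('cuprim',385,139),('cupfloor',385,152),('notes',258,187),('eraser',177,158),('staples',231,234),('small grip',232,293),('coaster L',288,155),('coR',352,187),('coT',342,143),('coB',297,204),('hoopL',291,178),('hoopR',349,158),('pad wall',270,125),('basket',437,110)]:
    print(n,px('top0',u,v).round(3))
E
```

```text
grip [0.431 0.122 0.118]
lip [0.508 0.147 0.027]
cuprim [ 0.503 -0.02   0.043]
cupfloor [ 0.482 -0.03   0.001]
notes [0.397 0.254 0.012]
eraser [0.46  0.438 0.009]
staples [0.292 0.312 0.012]
small grip [0.173 0.299 0.078]
coaster L [0.472 0.188 0.002]
coR [0.401 0.044 0.005]
coT [0.501 0.067 0.001]
coB [ 0.361  0.166 -0.   ]
hoopL [ 0.42   0.181 -0.001]
hoopR [0.451 0.065 0.097]
pad wall [0.518 0.227 0.092]
basket [ 0.58  -0.148  0.   ]
```

View pics/crop0.png

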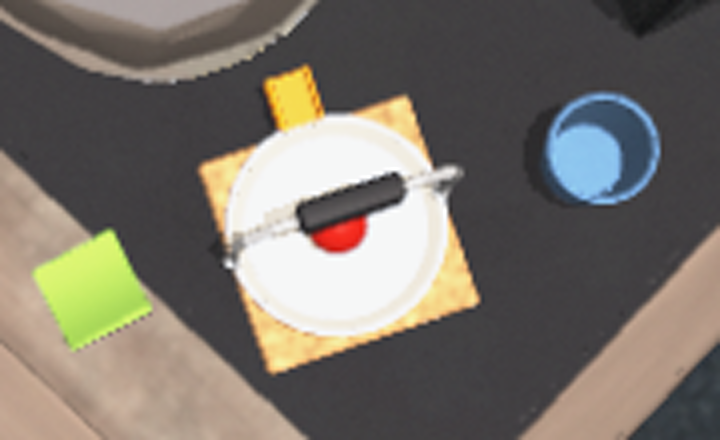

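Confirmed: ball, cork coaster, lip at crop (293,97), grip at crop (351,202), and the cup to the right of the lip's direction. That means a clockwise turn. Next I'll measure precisely and map the obstacle heights.

```bash
python3 - <<'E'
from h import *
c=np.load('pics/top0_c.npz');K,Rm,t=c['intrinsics'],c['R'],c['t'];C=-Rm.T@t
def ray(x,y,z):
    r=Rm.T@np.linalg.inv(K)@[235+x/4-.375,115+y/4-.375,1]; return C+r*(z-C[2])/r[2]
P={}
for n,x,y,z in [('g1',302,215,.117),('g2',403,186,.117),('gc',352,201,.117),('lip',288,75,.025),('rimc',337,225,.023),('cup',603,147,.045),('c1',201,163,.005),('c2',407,97,.005),('c3',479,302,.005),('c4',273,374,.005),('h1',232,258,.023),('h2',452,182,.08)]:
    P[n]=ray(x,y,z); print(n,P[n].round(4))
co=sum(P[f'c{i}'] for i in(1,2,3,4))/4; print('coaster',co)
a=lambda v:np.degrees(np.arctan2(v[1],v[0]))
print('lip yaw',a(P['lip']-P['rimc']),a(P['lip']-co),'grip yaw',a(P['g2']-P['g1'])+90,'coaster yaw',a(P['c2']-P['c3']),'cup dir',a(P['cup']-co),np.linalg.norm((P['cup']-co)[:2]))
d=np.load('pics/top0.npy');v,u=np.mgrid[:420,:560]
X=(np.linalg.inv(K)@np.stack([u,v,0*u+1]).reshape(3,-1)*d.ravel()-t[:,None]);X=(Rm.T@X).T[d.ravel()>0]
# height map 5cm cells
print('     y:',[round(.7-.05*j,2) for j in range(20)])
for i in range(11):
    x=.75-.05*i; row=[]
    for j in range(20):
        y=.7-.05*j; m=(abs(X[:,0]-x)<.025)&(abs(X[:,1]-y)<.025); row.append(int(1000*X[m,2].max()) if m.any() else -9)
    print(round(x,2),row)
E
```

```text
g1 [0.426  0.1448 0.117 ]
g2 [0.4411 0.0952 0.117 ]
gc [0.4333 0.1202 0.117 ]
lip [0.5166 0.1481 0.025 ]
rimc [0.434  0.1199 0.023 ]
cup [ 0.4752 -0.0206  0.045 ]
c1 [0.4704 0.1954 0.005 ]
c2 [0.5095 0.0799 0.005 ]
c3 [0.3942 0.0386 0.005 ]
c4 [0.3521 0.1532 0.005 ]
h1 [0.4148 0.1774 0.023 ]
h2 [0.4494 0.0655 0.08  ]
coaster [0.43153667 0.11677136 0.005     ]
lip yaw 18.819734421443446 20.201360037435244 grip yaw 16.951087980396323 coaster yaw 19.72210894139008 cup dir -72.35629547517578 0.14412626679902488
     y: [0.7, 0.65, 0.6, 0.55, 0.5, 0.45, 0.4, 0.35, 0.3, 0.25, 0.2, 0.15, 0.1, 0.05, -0.0, -0.05, -0.1, -0.15, -0.2, -0.25]
0.75 [14, 148, 147, 54, 108, 113, 109, 111, 110, 145, 112, 110, 110, 112, 111, 154, 153, 154, -9, -9]
0.7 [13, 148, 129, 52, 103, 112, 112, 111, 110, 136, 132, 111, 112, 151, 155, 154, 49, 154, 155, -9]
0.65 [3, 12, 37, 13, 2, 115, 112, 112, 110, 138, 109, 111, 113, 107, 154, 45, 19, 17, 153, 0]
0.6 [-4, 9, 14, 22, 23, 160, 101, 110, 113, 281, 259, 112, 107, 77, 154, 153, 154, 154, 153, 2]
0.55 [-743, -9, 8, 17, 25, 26, 6, 98, 104, 347, 456, 107, 91, 3, 3, 155, 155, 3, 2, 0]
0.5 [-741, -748, -9, 6, 20, 24, 10, 4, 5, 105, 544, 34, 27, 6, 47, 46, 4, 6, 1, -2]
0.45 [-746, -9, -9, -9, 1, 12, 2, 1, 4, 9, 26, 119, 119, 103, 47, 47, 4, 1, 0, -9]
0.4 [-9, -9, -9, -9, 0, 0, 2, 1, 11, 39, 93, 118, 109, 25, 5, 4, 2, 0, -9, -9]
0.35 [-9, -9, -9, 0, 16, 15, 1, 1, 2, 29, 3, 23, 25, 4, 4, 3, 0, -9, -9, -743]
0.3 [-9, 309, 351, 398, 26, 0, 1, 15, 16, 1, 2, 2, 4, 5, 3, 1, -9, -9, -740, -745]
0.25 [-9, 231, 377, 402, 337, 0, 643, 2, 13, 1, 3, 1, 3, 1, 2, -9, -9, -745, -738, -744]
```

```bash
python3 - <<'E'
from h import *
for f in ('top0','scene0'):
    c=np.load(f'pics/{f}_c.npz');K,Rm,t=c['intrinsics'],c['R'],c['t']
    d=np.load(f'pics/{f}.npy');v,u=np.mgrid[:420,:560]
    X=(Rm.T@(np.linalg.inv(K)@np.stack([u,v,0*u+1]).reshape(3,-1)*d.ravel()-t[:,None])).T
    m=(d.ravel()>0)&(X[:,2]>.13)&(X[:,0]>.42)&(X[:,0]<.66)&(X[:,1]>-.05)&(X[:,1]<.45)
    print(f,m.sum())
    for z in np.arange(.13,.65,.05):
        k=m&(X[:,2]>=z)&(X[:,2]<z+.05)
        if k.any(): print(round(z,2),k.sum(),X[k].min(0).round(3),X[k].max(0).round(3),'px',u.ravel()[k].min(),u.ravel()[k].max(),v.ravel()[k].min(),v.ravel()[k].max())
E
cat > /dev/null
```

```text
top0 1149
0.13 482 [ 0.547 -0.05   0.13 ] [0.659 0.45  0.179] px 153 414 46 107
0.18 40 [0.579 0.21  0.18 ] [0.603 0.234 0.228] px 265 278 65 74
0.23 52 [0.565 0.208 0.231] [0.59  0.232 0.279] px 265 278 61 71
0.28 58 [0.552 0.206 0.281] [0.576 0.229 0.33 ] px 265 279 56 68
0.33 64 [0.538 0.205 0.33 ] [0.561 0.226 0.379] px 265 279 53 64
0.38 77 [0.525 0.204 0.38 ] [0.546 0.222 0.43 ] px 266 279 47 59
0.43 95 [0.51  0.203 0.43 ] [0.532 0.22  0.479] px 266 279 40 54
0.48 108 [0.497 0.201 0.48 ] [0.518 0.218 0.529] px 266 280 33 47
0.53 173 [0.494 0.201 0.531] [0.507 0.215 0.545] px 266 280 23 39
scene0 425
0.13 184 [ 0.545 -0.05   0.13 ] [0.628 0.45  0.18 ] px 89 269 139 198
0.33 5 [0.538 0.209 0.377] [0.542 0.219 0.379] px 198 201 45 46
0.38 135 [0.523 0.206 0.38 ] [0.542 0.224 0.43 ] px 197 206 15 44
0.43 101 [0.517 0.206 0.43 ] [0.533 0.222 0.455] px 199 209 0 15
```

```bash
python3 - <<'E'
from h import *
s=ctrl.get_state();Rm=R.from_rotvec(s['tool_rot']).as_matrix();yaw=np.degrees(np.arctan2(Rm[1,1],Rm[0,1]));print(yaw)
w=np.array([.433,.120])-s['position'][:2];n=16;dy=(yaw-18.5)/n;print(dy)
for i in range(n):
    a=np.radians(yaw-i*dy); y=np.array([np.cos(a),np.sin(a)]);x=np.array([-y[1],y[0]])
    print((x@w/n).round(4),(y@w/n).round(4))
E
```

```text
66.57890173649996
3.0049313585312474
-0.0218 -0.023
-0.023 -0.0218
-0.0241 -0.0205
-0.0252 -0.0192
-0.0261 -0.0179
-0.0271 -0.0165
-0.0279 -0.0151
-0.0286 -0.0136
-0.0293 -0.0121
-0.0299 -0.0105
-0.0304 -0.0089
-0.0308 -0.0073
-0.0312 -0.0057
-0.0314 -0.0041
-0.0316 -0.0024
-0.0317 -0.0007
```

```bash
python3 -m handwheel '[[0.087,-0.022,-0.023,0,0,0,3],[0.087,-0.023,-0.022,0,0,0,3],[0.087,-0.024,-0.0205,0,0,0,3],[0.087,-0.025,-0.019,0,0,0,3],[0.087,-0.026,-0.018,0,0,0,3],[0.087,-0.027,-0.0165,0,0,0,3],[0.087,-0.028,-0.015,0,0,0,3],[0.087,-0.0285,-0.0135,0,0,0,3]]' && python3 -m handwheel '[[0.087,-0.029,-0.012,0,0,0,3],[0.087,-0.030,-0.0105,0,0,0,3],[0.087,-0.0305,-0.009,0,0,0,3],[0.087,-0.031,-0.0075,0,0,0,3],[0.087,-0.031,-0.0055,0,0,0,3],[0.087,-0.0315,-0.004,0,0,0,3],[0.087,-0.0315,-0.0025,0,0,0,3],[0.087,-0.0315,-0.0005,0,0,0,3],[0.087,0,0,0,0,0,0],[0.087,0,0,0,0,0,0]]'
python3 - <<'E'
from h import *
im,d=snap('wrist','w1'); s=ctrl.get_state();Rm=R.from_rotvec(s['tool_rot']).as_matrix()
print(s['time'],s['position'],np.degrees(np.arctan2(Rm[1,1],Rm[0,1])),Rm[:,2],s['joint_positions'],s['ft_force'])
E
```

```text
time: 1.1
position: [0.3461, 0.3571, 0.2224]
tool_rot: [1.267, 2.875, -0.0]
ft_force: [-0.4, -0.2, 0.2]
grip_width: 0.997
grip_force: 0.0
time: 2.35
position: [0.4333, 0.1214, 0.2225]
tool_rot: [-1.834, -2.55, -0.0]
ft_force: [0.6, -0.1, -0.1]
grip_width: 1.0
grip_force: 0.0
2.4 [0.4331596  0.12188483 0.22248208] 18.63638589891712 [-2.44491311e-04  2.86767854e-04 -9.99999929e-01] [-0.70209318 -0.12567181  0.34151596  1.92955436  0.04286487  1.33086112
 -0.04799945] [ 0.02495949 -0.06699948  0.0205775 ]
```

View pics/w1.png

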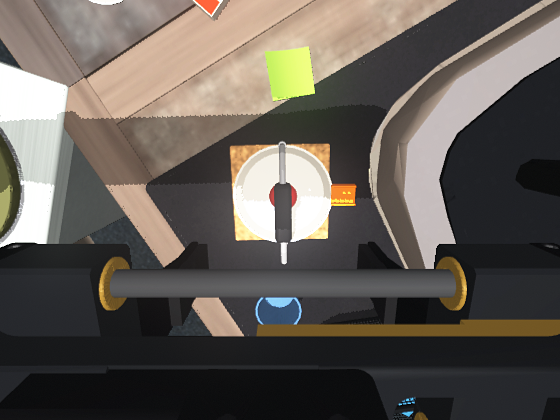

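The wrist view shows the grip at about (283,212), the hoop from (282,145) to (284,262) and the lip at (343,195), all well aligned with the tool. I'll measure the grip with depth.

```bash
python3 - <<'E'
from h import *
c=np.load('pics/w1_c.npz');K,Rm,t=c['intrinsics'],c['R'],c['t']
im=cv2.imread('pics/w1.png');d=np.load('pics/w1.npy');v,u=np.mgrid[:420,:560]
X=(Rm.T@(np.linalg.inv(K)@np.stack([u,v,0*u+1]).reshape(3,-1)*d.ravel()-t[:,None])).T.reshape(420,560,3)
box=(u>260)&(u<305)&(v>135)&(v<270)
m=box&(im.max(2)<70)&(X[...,2]>.108)&(X[...,2]<.13)
P=X[m];print(m.sum(),P.min(0),P.max(0),'mean',P.mean(0))
(cx,cy),wh,ang=cv2.minAreaRect((P[:,:2]*1000).astype(np.float32));print(cx,cy,wh,ang)
h=box&(X[...,2]>.09)&(X[...,2]<.13);Q=X[h]; vx,vy,x0,y0=cv2.fitLine(Q[:,:2].astype(np.float32),cv2.DIST_HUBER,0,.01,.01).ravel()
print('hoop yaw',np.degrees(np.arctan2(vy,vx))+90,np.degrees(np.arctan2(vy,vx))-90)
hsv=cv2.cvtColor(im,cv2.COLOR_BGR2HSV)
r=box&((hsv[...,0]<6)|(hsv[...,0]>174))&(hsv[...,1]>150);print('ball',X[r].mean(0))
w=(im.min(2)>170)&(X[...,2]>.015)&(X[...,2]<.032)&(u>225)&(u<340)&(v>130)&(v<260);
(a,b),rr=cv2.minEnclosingCircle((X[w][:,:2]*1000).astype(np.float32));print('rim',a,b,rr)
o=(u>325)&(u<365)&(v>180)&(v<210)&(hsv[...,0]>5)&(hsv[...,0]<25)&(hsv[...,1]>200)&(X[...,2]>.012)
L=X[o].mean(0);print('lip',L,np.degrees(np.arctan2(L[1]-cy/1000,L[0]-cx/1000)))
E
```

```text
26 [0.41864079 0.0958777  0.10809152] [0.43550907 0.14828142 0.11673923] mean [0.42801675 0.11994941 0.1143004 ]
426.88525390625 121.46106719970703 (11.619613647460938, 52.73046875) 6.201291084289551
hoop yaw 19.61164 -160.38837
ball [0.43366487 0.123798   0.04082638]
rim 434.83514404296875 122.06260681152344 62.585899353027344
lip [0.50287315 0.14801361 0.02939524] 19.2610061002675
```

```bash
python3 - <<'E'
from h import *
c=np.load('pics/w1_c.npz');K,Rm,t=c['intrinsics'],c['R'],c['t'];C=-Rm.T@t
im=cv2.imread('pics/w1.png')
m=(im.max(2)<75).astype(np.uint8);m[:175]=0;m[250:]=0;m[:,:265]=0;m[:,300:]=0
n,l,st,ce=cv2.connectedComponentsWithStats(m);print(st,ce)
def ray(u,v,z):
    r=Rm.T@np.linalg.inv(K)@[u,v,1]; return C+r*(z-C[2])/r[2]
i=1+st[1:,4].argmax();x,y,w,h,_=st[i]
print('cam',C)
for z in(.117,.11):print(z,ray(ce[i][0],ce[i][1],z),ray(ce[i][0],y,z),ray(ce[i][0],y+h,z))
cv2.imwrite('pics/w1c.png',cv2.resize(im[130:270,210:370],None,fx=4,fy=4,interpolation=cv2.INTER_NEAREST))
E
```

```text
[[     0      0    560    420 235110]
 [   274    183     16      8     33]
 [   275    206      1     24     24]
 [   290    219      1      1      1]
 [   290    221      1      8      8]
 [   276    236      1      4      4]
 [   290    236      1      3      3]
 [   265    240      1      1      1]
 [   269    241      1      1      1]
 [   277    241      1      1      1]
 [   289    240      1      1      1]
 [   296    241      2      1      2]
 [   299    240      1      1      1]
 [   272    242      2      1      2]
 [   291    242      3      1      3]
 [   287    245      1      5      5]] [[279.49937901 209.49884309]
 [280.87878788 184.90909091]
 [275.         217.5       ]
 [290.         219.        ]
 [290.         224.5       ]
 [276.         237.5       ]
 [290.         237.        ]
 [265.         240.        ]
 [269.         241.        ]
 [277.         241.        ]
 [289.         240.        ]
 [296.5        241.        ]
 [299.         240.        ]
 [272.5        242.        ]
 [292.         242.        ]
 [287.         247.        ]]
cam [0.4103224  0.18900456 0.38515675]
0.117 [0.42337188 0.1467655  0.117     ] [0.42282197 0.14840834 0.117     ] [0.42513858 0.14148753 0.117     ]
0.11 [0.42371252 0.14566289 0.11      ] [0.42314826 0.14734861 0.11      ] [0.42552535 0.14024714 0.11      ]
```

View pics/w1c.png

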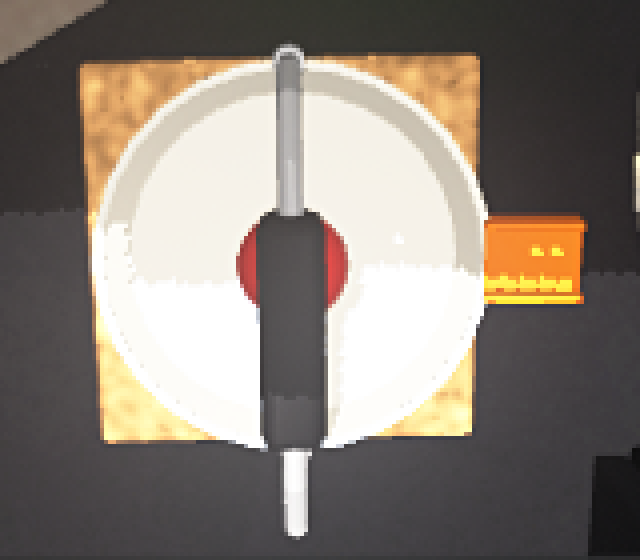

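The crop shows the grip spanning crop x 259–326 and y 212–448, with its near end at about (294,448) and its far end at about (291,212).

```bash
python3 - <<'E'
from h import *
c=np.load('pics/w1_c.npz');K,Rm,t=c['intrinsics'],c['R'],c['t'];C=-Rm.T@t
def ray(x,y,z):
    r=Rm.T@np.linalg.inv(K)@[210+x/4-.375,130+y/4-.375,1]; return C+r*(z-C[2])/r[2]
e=ray(294.5,448,.117); k=np.radians(19.4); n=np.array([-np.sin(k),np.cos(k),0])
print('near',e,'far',ray(291,212,.1),'centre from near',e+.028*n,'width',np.linalg.norm(ray(260,330,.117)-ray(326,330,.117)))
print('mid',ray(293,330,.117))
s=ctrl.get_state();T=R.from_rotvec(s['tool_rot']).as_matrix()
for p in (e+.028*n,np.array([.4343,.122,.117])): print((T.T@(p-s['position'])).round(4), s['position'])
E
```

```text
near [0.44271268 0.0960656  0.117     ] far [0.4248562  0.14663295 0.1       ] centre from near [0.43341217 0.12247583 0.117     ] width 0.015228601359442734
mid [0.43316062 0.12332619 0.117     ]
[0.0004 0.0004 0.1055] [0.4331596  0.12188483 0.22248208]
[-0.0003  0.0011  0.1055] [0.4331596  0.12188483 0.22248208]
```

```bash
python3 -m handwheel '[[0.07,0,0.0006,0.01,0,0,-0.8],[0.06,0,0,0.02,0,0,0],[0.05,0,0,0.02,0,0,0],[0.045,0,0,0.02,0,0,0],[0.04,0,0,0.02,0,0,0],[0.04,0,0,0.015,0,0,0],[0.04,0,0,0.015,0,0,0],[0.04,0,0,0.010,0,0,0],[0.04,0,0,0.0065,0,0,0],[0.04,0,0,0,0,0,0],[0.04,0,0,0,0,0,0]]' 5 && python3 -m handwheel '[[0.034,0,0,0,0,0,0],[0.030,0,0,0,0,0,0],[0.027,0,0,0,0,0,0],[0.024,0,0,0,0,0,0],[0.022,0,0,0,0,0,0],[0.020,0,0,0,0,0,0],[0.019,0,0,0,0,0,0],[0.018,0,0,0,0,0,0],[0.017,0,0,0,0,0,0],[0.016,0,0,0,0,0,0],[0.015,0,0,0,0,0,0],[0.014,0,0,0,0,0,0]]' 5
python3 - <<'E'
from h import *
s=ctrl.get_state();Rm=R.from_rotvec(s['tool_rot']).as_matrix()
print(s['time'],s['position'],np.degrees(np.arctan2(Rm[1,1],Rm[0,1])),s['grip_width']*87)
E
```

```text
time: 3.78
position: [0.4343, 0.1216, 0.0865]
tool_rot: [1.816, 2.563, 0.001]
ft_force: [0.4, -0.9, 0.7]
grip_width: 0.46
grip_force: 0.0
time: 5.28
position: [0.4337, 0.1214, 0.086]
tool_rot: [-1.816, -2.563, 0.0]
ft_force: [-0.8, -0.2, 0.6]
grip_width: 0.181
grip_force: 5.0
5.275 [0.43371127 0.12136499 0.08602971] 19.380271312191216 15.772316205101019
```

Gripped at 15.8 mm wide. I'll firm up the grip and lift gently.

```bash
python3 -m handwheel '[[0.01,0,0,0,0,0,0],[0.005,0,0,0,0,0,0],[0.0,0,0,0,0,0,0],[0,0,0,-0.001,0,0,0],[0,0,0,-0.002,0,0,0],[0,0,0,-0.003,0,0,0],[0,0,0,-0.004,0,0,0],[0,0,0,-0.004,0,0,0],[0,0,0,-0.003,0,0,0],[0,0,0,-0.002,0,0,0],[0,0,0,-0.001,0,0,0],[0,0,0,0,0,0,0]]' 30
python3 - <<'E'
from h import *
snap('wrist','w2');snap('scene','s2')
s=ctrl.get_state();Rm=R.from_rotvec(s['tool_rot']).as_matrix()
print(s['time'],s['position'],Rm[:,2],s['ft_force'],s['torque'])
a=cv2.imread('pics/w2.png')[130:400,180:400];b=cv2.imread('pics/s2.png')[100:300,160:340]
cv2.imwrite('pics/c2.png',np.hstack([cv2.resize(a,(400,491)),cv2.resize(b,(400,491))]))
E
```

```text
time: 6.78
position: [0.4339, 0.1214, 0.1061]
tool_rot: [1.816, 2.564, 0.0]
ft_force: [-0.1, -1.0, -2.8]
grip_width: 0.181
grip_force: 30.0
6.875 [0.4338149  0.12141487 0.1059682 ] [-1.06058653e-04 -1.83579750e-05 -9.99999994e-01] [ 0.55263939 -0.00936657 -3.32722213] [-0.05463125  0.02914693 -0.0604709 ]
```

View pics/c2.png

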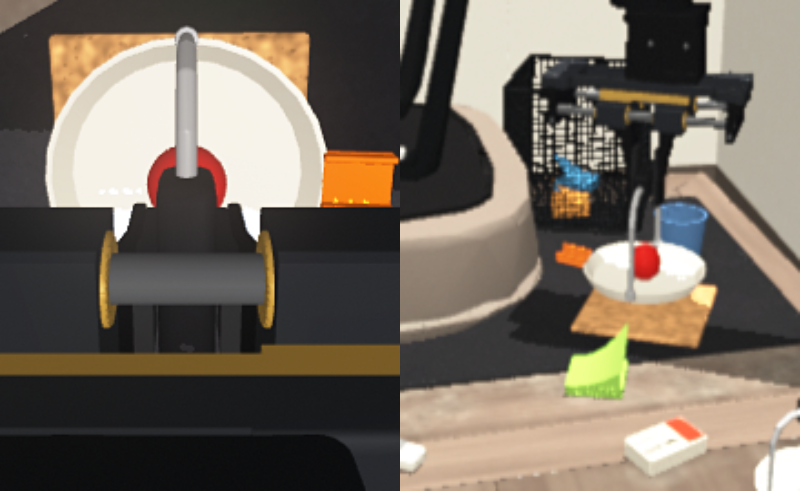

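The dish is off the coaster and level, and the ball is still central below the grip. I'll lift another 75 mm.

```bash
python3 -m handwheel '[[0,0,0,-0.002,0,0,0],[0,0,0,-0.004,0,0,0],[0,0,0,-0.007,0,0,0],[0,0,0,-0.010,0,0,0],[0,0,0,-0.0115,0,0,0],[0,0,0,-0.0115,0,0,0],[0,0,0,-0.010,0,0,0],[0,0,0,-0.008,0,0,0],[0,0,0,-0.006,0,0,0],[0,0,0,-0.003,0,0,0],[0,0,0,-0.002,0,0,0],[0,0,0,0,0,0,0]]'
python3 - <<'E'
from h import *
s=ctrl.get_state();Rm=R.from_rotvec(s['tool_rot']).as_matrix()
print(s['time'],s['position'],Rm[:,2],np.degrees(np.arctan2(Rm[1,1],Rm[0,1])),s['ft_force'],s['joint_positions'])
p=s['position'][:2];cup=np.array([.4752,-.0206]);d=cup-p;print(np.degrees(np.arctan2(d[1],d[0])),np.linalg.norm(d))
E
```

```text
time: 8.38
position: [0.4338, 0.1214, 0.181]
tool_rot: [-1.816, -2.564, 0.0]
ft_force: [-0.1, -0.3, -2.6]
grip_width: 0.184
grip_force: 30.0
8.375 [0.43382426 0.1213624  0.18096489] [-1.43217289e-04 -8.20272989e-05 -9.99999986e-01] 19.375031467180733 [-0.09698399 -0.28734643 -2.5719949 ] [-0.70140779 -0.09565052  0.35124687  1.98854283  0.03474165  1.24323944
 -0.02466719]
-73.75093806782641 0.14786911342356304
```

```bash
python3 -m handwheel '[[0,0,0,0,0,0,0.5],[0,0,0,0,0,0,1],[0,0,0,0,0,0,1.5],[0,0,0,0,0,0,2],[0,0,0,0,0,0,2.5],[0,0,0,0,0,0,2.5],[0,0,0,0,0,0,2.5],[0,0,0,0,0,0,2.5],[0,0,0,0,0,0,2],[0,0,0,0,0,0,1.5],[0,0,0,0,0,0,1],[0,0,0,0,0,0,0.5]]'
python3 - <<'E'
from h import *
im,d=snap('wrist','w3')
s=ctrl.get_state();Rm=R.from_rotvec(s['tool_rot']).as_matrix()
print(s['time'],s['position'],Rm[:,2],np.degrees(np.arctan2(Rm[1,1],Rm[0,1])),s['ft_force'],s['joint_positions'])
def ballpx(f):
    h=cv2.cvtColor(cv2.imread(f'pics/{f}.png'),cv2.COLOR_BGR2HSV)[130:270,210:350]
    m=((h[...,0]<5)|(h[...,0]>175))&(h[...,1]>140); v,u=np.nonzero(m); return u.min()+210,u.max()+210,v.min()+130,v.max()+130
print(ballpx('w2'),ballpx('w3'))
E
```

```text
time: 9.88
position: [0.4339, 0.1214, 0.1811]
tool_rot: [2.234, 2.209, 0.0]
ft_force: [-0.5, 0.3, -3.9]
grip_width: 0.179
grip_force: 30.0
9.925 [0.43387883 0.12140502 0.18105854] [ 2.65400647e-05  3.26487141e-05 -9.99999999e-01] -0.667109968973878 [ 0.20882368 -0.97827041 -2.51562602] [-0.68349639 -0.09447035  0.33431043  1.98790456  0.03267418  1.2430834
 -0.37273132]
(np.int64(261), np.int64(303), np.int64(211), np.int64(243)) (np.int64(261), np.int64(303), np.int64(211), np.int64(243))
```

```bash
python3 -m handwheel '[[0,0,0,0,0,0,0.5],[0,0,0,0,0,0,1],[0,0,0,0,0,0,2],[0,0,0,0,0,0,3],[0,0,0,0,0,0,3.5],[0,0,0,0,0,0,3.5],[0,0,0,0,0,0,3.5],[0,0,0,0,0,0,3.5],[0,0,0,0,0,0,3.5],[0,0,0,0,0,0,3.5],[0,0,0,0,0,0,3.5],[0,0,0,0,0,0,3.5]]' && python3 -m handwheel '[[0,0,0,0,0,0,3.5],[0,0,0,0,0,0,3.5],[0,0,0,0,0,0,3.5],[0,0,0,0,0,0,3.5],[0,0,0,0,0,0,3.5],[0,0,0,0,0,0,3.5],[0,0,0,0,0,0,3.5],[0,0,0,0,0,0,3.5],[0,0,0,0,0,0,3.5],[0,0,0,0,0,0,3],[0,0,0,0,0,0,2],[0,0,0,0,0,0,1]]' && python3 -m handwheel '[[0,0,0,0,0,0,0.5],[0,0,0,0,0,0,0],[0,0,0,0,0,0,0],[0,0,0,0,0,0,0],[0,0,0,0,0,0,0]]'
python3 - <<'E'
from h import *
snap('wrist','w4');snap('top','t4')
s=ctrl.get_state();Rm=R.from_rotvec(s['tool_rot']).as_matrix()
print(s['time'],s['position'],Rm[:,2],np.degrees(np.arctan2(Rm[1,1],Rm[0,1])),s['ft_force'],s['joint_positions'])
a=cv2.imread('pics/w4.png')[130:400,180:400];b=cv2.imread('pics/t4.png')[80:280,220:420]
cv2.imwrite('pics/c4.png',np.hstack([cv2.resize(a,(400,491)),cv2.resize(b,(400,491))]))
E
```

```text
time: 11.42
position: [0.4339, 0.1214, 0.1811]
tool_rot: [-2.791, -1.443, -0.0]
ft_force: [0.2, -0.0, -2.5]
grip_width: 0.18
grip_force: 30.0
time: 12.92
position: [0.4339, 0.1214, 0.1811]
tool_rot: [-3.106, -0.473, -0.0]
ft_force: [-0.5, -1.0, -2.9]
grip_width: 0.179
grip_force: 30.0
time: 13.55
position: [0.4339, 0.1214, 0.1811]
tool_rot: [-3.108, -0.461, -0.0]
ft_force: [0.3, -0.0, -2.9]
grip_width: 0.18
grip_force: 30.0
13.65 [0.43388279 0.12143147 0.18104876] [ 2.64432466e-05  2.53496459e-05 -9.99999999e-01] -73.11926894814029 [ 0.83483123  0.08342729 -2.45443714] [-0.62155091 -0.09033686  0.27567059  1.9860461   0.0259277   1.24255915
 -1.63147991]
```

View pics/c4.png

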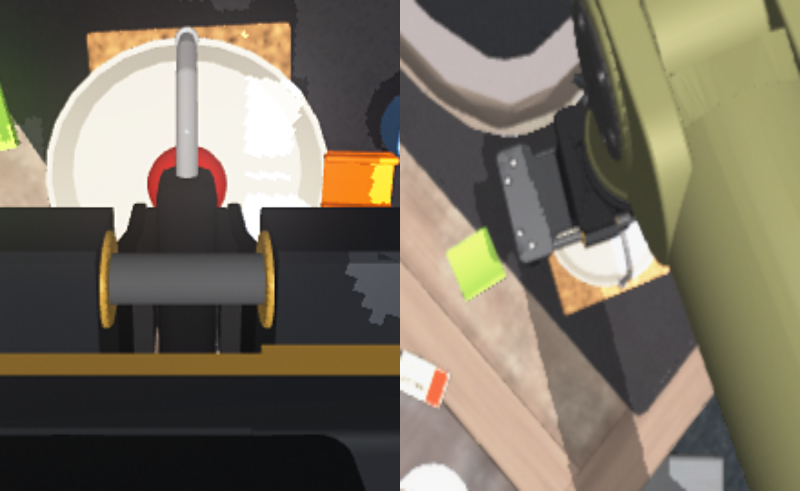

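The picture shows the dish level over the coaster, the ball central at (187,180), and the orange lip at (360,178) pointing towards the cup at the right edge. Everything is at rest, so I'll hand in.

```bash
python3 -c "
from bench import ctrl
print(ctrl.close_job())"
```

```text
the job is handed in; nothing more can be done
None
```

I lifted the larger dish about 95 mm and turned it clockwise so its lip points at the blue cup (by my measurements). At hand-in it was held still and level over its coaster with the ball in the middle, at about 13.7 s of the 32 s limit; the judge's verdict was not shown.

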